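# Close the dust box screw with the forked key

## Task

Take the green-handled forked key from the black tray, fit it over the wing of the red-collared screw on the scroll saw's dust box and turn it clockwise fully home, turning the screw with the key and not with the fingers. Then stand the key upright in the tray again and let go. Leave the blue-collared screw as it is.

Things in the scene. Friction and masses are not known exactly. Their poses are not given: they have to be found in the camera images.
- key: Forked key standing upright, 88 mm tall, 0.18 kg. Origin: centre of its underside, z up. Green handle 32 (key x) x 26 (y) mm, from 34 to 88 mm up. Below, a steel fork 36 (x) x 32 (y) mm: two 6 mm cheeks, between them a slot 20 mm wide, 24 mm deep, running through along key x. It drops over a wing with 6 mm spare each side; turning it takes up about 0.3 rad of play. Same after a half turn.
- tray: Black shallow square tray in which the key stands, fixed on the table, 160 x 160 mm outside, walls 5 mm thick and 18 mm high, floor 5 mm thick (its upper face lies 5 mm above the origin). Origin: centre of its underside.
- red_screw: Captive screw on the flat top (45 mm above the table) of a fixed grey box 156 x 226 mm. Origin: on its axis under the red collar (54 mm wide, 4 mm thick), z up, x/y along the box's short/long side. Above the collar a dark steel wing, a bar 44 x 8 mm, reaches from 6 to 20 mm above the origin and turns about z. The blue-collared twin is 120 mm off along y, on either side.
- red_wing (a joint): Turn of the red screw's wing in rad, growing clockwise seen from above: starts open at 0 to 0.2, fully home at 1.2 against a firm stop. The bar points along the angle (pi/2 + 1.2 - value) from the screw's x towards its y, so at home it lies along the box's long side. Friction about 0.07 N m; it stays where it is left.
- blue_wing (a joint): The same angle of the blue-collared screw's wing, already at or near home (1.1 to 1.2); to be left alone.

How it is judged:
On the way:
1. the red screw is turned home (within 0.2 rad of the stop) by the key (value of joint red_wing above 1 rad and contact force between key and red_screw above 0.2 N).
At the end, for the whole second after the job is handed in: The red screw is within 0.2 rad of its stop, the blue screw still at home (above 0.9 rad), and the key stands upright (within 10 degrees) at rest on the tray's floor (its origin within 65 mm of the tray's centre along both tray axes), released (value of joint red_wing above 1 rad and value of joint blue_wing above 0.9 rad and angle between key's own z axis and vertical below 0.17 rad and x of key in the frame of tray between -0.065 and 0.065 m and y of key in the frame of tray between -0.065 and 0.065 m and z of key in the frame of tray below 0.012 m and linear speed of key below 0.02 m/s); the robot touches nothing.
It fails at once if the blue-collared screw is turned out of home (below 0.9 rad) (value of joint blue_wing below 0.9 rad).
It fails at once if the fingers push on the red screw (over 5 N) (contact force between the fingers and red_screw above 5 N).
It also fails if it takes over 51 s, if anything falls off the work surface, if the arm or the gripper's body presses on something with over 40 N, if the wrist force passes 120 N, or if a joint passes its speed limit or range.

## Robot

A 6-joint arm with a two-finger parallel gripper is mounted at the origin on the work surface. World frame = base frame: x ahead of the robot, y to its left, z up, the work surface at z = 0. Lengths are in m, angles in rad, forces in N, time in s.
With the tool pointing down it reaches from about 0.3 to 0.875 m from the base axis. Payload 6.4 kg.
Tool frame: the origin (TCP) lies between the finger pads; the fingertips stand 17 mm ahead of it and the grasp point (between the pads) lies 2 mm behind it; x points along the fingers, z is the direction in which the jaws open and shut, and the axes are right-handed (so a half turn about x gives the same grasp; the last joint's range is limited). The gripper opens to 85 mm and grips with 20 to 120 N. Pads are 22 mm wide; open, the fingers measure 114 mm over their backs; the gripper's body (76 mm by 85 mm) begins 54 mm behind the grasp point. The pads swing forward as they close: fully open they stand 13 mm farther back than shut.
Start: joints at [-1.312, 0.181, 1.607, -0, 1.354, -0.206], TCP at [0.258, -0.514, 0.248] pointing down, gripper open.
Joint ranges: [-2.99, 2.99], [-0.89, 2.07], [0.3, 2.58], [-1.14, 4.28], [0, 2.63], [-3.12, 3.12]. Speed limits (rad/s): [2.57, 2.57, 3.01, 3.14, 3.14, 3.14].

## Interface

Orientations are given as a 3x3 rotation matrix whose columns are the frame's x, y, z axes.
In Python, from cell import sensors, vision, ctrl gives the robot as it stands.
- The arm moves only by the tool carry_out, never from a script. Its argument "plan" is a list of rows, each a list of 5 numbers: the opening, from -1 (shut) to 1 (fully open), so that 0 is half open, then the shift along the world's x, y, z in cm, then the turn about the world's z in rad. In form: [[hand, x, y, z, twist], ...]. A call has 1 to 8 rows; each row is the pose to reach, as a shift and turn from the pose commanded when the call began; what a row does not reach only later rows make up. A row lasts 1/12 s, in which the tool goes at most 41.7 mm and 7.16 degrees, less where a joint would pass 70% of its speed; a pose out of reach is approached as far as the arm can. A call with a gripper value outside its range is refused whole. The fingers move at their own pace and stop on an object; the grip force is fixed at half the most. Time passes only in rows, so rows that repeat a pose let the fingers close. It gives the time, the measured TCP pose, the force and the opening at its end, in the units of the state.
- sensors.observe(): the state, without advancing time (a new reading comes with each control period).
- vision.camera(name): name is "side" or "top"; returns the picture (420x560x3 uint8, red, green, blue); there is no depth.
- vision.calibration(name): a dict with "K" (3x3 intrinsics, pixels), "R" (3x3) and "t" (3): a world point X has camera coordinates R X + t. Camera axes: x right, y down, z forward; pixel columns grow to the right and rows downward; lengths in m; the calibration is good to about 2 mm. A picture is of the moment at which its call begins. calibration takes no time and is no camera call.
- ctrl.job_done(): hands the job in, once; it reports no verdict.
Trained networks look in the newest picture that a camera, given by its name, has taken for a name from the list of things; names that differ only in an ending like _2 or _b are one class to them, and where a whole thing is asked for, a point or a joint stands for the part that bears it (a point fixed in the world has none). Each returns a list of dicts, best first, with "conf" (0 to 1); they miss things now and then, are a little off and sometimes report something else, mostly with a low value. They report only what shows in the picture. A call takes as long as a camera call.
- vision.recognise(camera, label): "uv" ([column, row] in pixels, amid what is visible of it).
- vision.masks_of(camera, label): "pixels" (420x560 bool, what is visible of it) and "uv" ([column, row] in pixels, amid what is visible of it).
- vision.landmark_of(camera, label): "uv" ([column, row] in pixels: a listed point, or the origin of a listed thing).
The state is a dict: "clock": time; "q": joint angles; "dq": joint speeds; "joint_torque": joint torques, N m; "position": TCP position; "tool_rot": TCP orientation; "force": force on the tool from outside, world axes, zero at the start; "moment": the same for the moment, N m; "gripper_width": finger opening in m.
Only numpy, scipy, OpenCV 4.12 (cv2) and the standard library are available. Lean on these libraries where they do the work, as an engineer would, in place of code of your own. Each camera call takes 0.05 s, during which the arm holds its last target. There are 200 camera calls.

## Working session

There is one attempt and no reset: what is moved stays moved. The work goes in short steps, Python scripts to look and compute and a tool call to move; the robot and the scene stay as the last step left them, time stands still between calls to the robot, and variables do not carry over. Pictures are saved under pics/ and viewed, about 8 in all and at most 12, crops included, and the job is handed in when it is done.

Besides the shell and the picture viewer there is one more tool, called after "Emit:" in YAML: its name, and indented under it one key for each argument. carry_out: Moves the arm, as the interface text tells. Its arguments: {"type":"object","properties":{"plan":{"type":"array","items":{"type":"array","items":{"type":"number"}}}},"required":["plan"]}

```bash
mkdir -p pics; cat > h.py <<'E'
import numpy as np, cv2
from cell import sensors, vision, ctrl
def shot(cam,name=None):
    im=vision.camera(cam)
    if name: cv2.imwrite(f'pics/{name}.png',im[:,:,::-1])
    return im
def ray(cam,uv):
    c=vision.calibration(cam);K,R,t=[np.array(c[k]) for k in('K','R','t')]
    d=R.T@np.linalg.solve(K,[uv[0],uv[1],1.]);return -R.T@t,d/np.linalg.norm(d)
def onz(cam,uv,z):
    o,d=ray(cam,uv);return o+d*(z-o[2])/d[2]
def tri(u1,u2):
    (a,d),(b,e)=ray('side',u1),ray('top',u2)
    s=np.linalg.lstsq(np.c_[d,-e],b-a,rcond=None)[0]
    p,q=a+s[0]*d,b+s[1]*e;return (p+q)/2,np.linalg.norm(p-q)
def proj(cam,X):
    c=vision.calibration(cam);x=np.array(c['K'])@(np.array(c['R'])@np.array(X)+np.array(c['t']));return x[:2]/x[2]
E
python3 - <<'E'
from h import *
np.set_printoptions(precision=4,suppress=True)
a=shot('side');b=shot('top')
cv2.imwrite('pics/side0.png',a[:,:,::-1]);cv2.imwrite('pics/top0.png',b[:,:,::-1])
for l in ['key','tray','red_screw','red_wing','blue_wing']:
    r={}
    for c in('side','top'):
        x=vision.landmark_of(c,l); r[c]=x
        print(l,c,[(np.round(i['uv'],1),round(i['conf'],2)) for i in x][:3])
    if r['side'] and r['top']: print('  tri',tri(r['side'][0]['uv'],r['top'][0]['uv']))
for l in ['key','red_wing','tray']:
    for c in('side','top'):
        m=vision.masks_of(c,l)
        if m:
            p=m[0]['pixels'].astype(np.uint8);np.save(f'm_{l}_{c}.npy',p)
            ys,xs=np.nonzero(p);print(l,c,m[0]['uv'],m[0]['conf'],p.sum(),xs.min(),xs.max(),ys.min(),ys.max(),cv2.minAreaRect(np.c_[xs,ys].astype(np.float32)))
for c in('side','top'):print(c,ray(c,[280,210]))
s=sensors.observe();print(s['clock'],s['position'],s['tool_rot'],s['gripper_width'])
E
```

```text
key side [(array([291.9, 160.3]), 0.6)]
key top [(array([389.2, 213.9]), 0.92)]
  tri (array([ 0.5312, -0.2756,  0.007 ]), np.float64(0.002253333256848891))
tray side []
tray top [(array([385.7, 211. ]), 0.57)]
red_screw side [(array([295.7, 232. ]), 0.86), (array([291.7, 161.3]), 0.43)]
red_screw top [(array([242. , 224.5]), 0.9)]
  tri (array([0.5005, 0.0258, 0.0413]), np.float64(0.0015174500805463502))Traceback (most recent call last):
  File "<stdin>", line 8, in <module>
ValueError: it knows: key, red_screw, tray
```

View pics/side0.png

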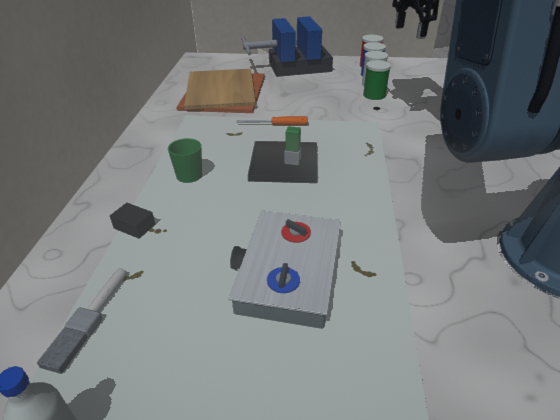

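View pics/top0.png

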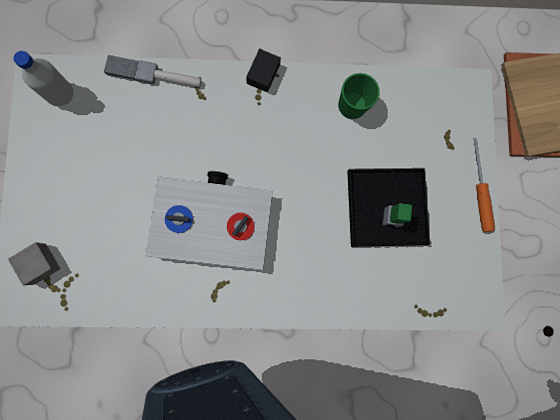

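Side view: key at about (292,145) in the tray, red screw (296,231), blue (284,280). Top view: key handle (401,213), red (241,226), blue (179,219). Both agree with the networks. Next I need orientations.

```bash
python3 - <<'E'
from h import *
np.set_printoptions(precision=4,suppress=True)
a=cv2.imread('pics/side0.png');b=cv2.imread('pics/top0.png')
def seg(im,box,f):
    x0,y0,x1,y1=box;h=cv2.cvtColor(im[y0:y1,x0:x1],cv2.COLOR_BGR2HSV).astype(int)
    m=f(h[...,0],h[...,1],h[...,2]);ys,xs=np.nonzero(m);return np.c_[xs+x0,ys+y0].astype(np.float32)
red=lambda h,s,v:((h<8)|(h>172))&(s>120)
blue=lambda h,s,v:(h>105)&(h<125)&(s>150)
for n,f,bt,bs in[('red',red,(215,200,265,250),(270,215,325,250)),('blue',blue,(150,195,208,245),(255,255,312,305))]:
    P=[]
    for c,im,bx in(('top',b,bt),('side',a,bs)):
        p=cv2.convexHull(seg(im,bx,f));e=cv2.fitEllipse(p);P.append(e[0]);print(n,c,e,onz(c,e[0],.049))
    print('tri',tri(P[1],P[0]))
g=seg(b,(380,195,420,235),lambda h,s,v:(h>50)&(h<80)&(s>120))
gt=seg(b,(380,195,420,235),lambda h,s,v:(h>50)&(h<80)&(s>120)&(v>120))
for q in(g,gt):
    print(len(q),cv2.minAreaRect(q)); c=cv2.boxPoints(cv2.minAreaRect(q));print(np.array([onz('top',i,.093) for i in c]))
for c,im,bx in(('top',b,(220,208,262,244)),):
    dk=seg(im,bx,lambda h,s,v:(v<75));w=np.array([onz(c,i,.065)[:2] for i in dk]);m=w.mean(0);u,s,vt=np.linalg.svd(w-m,full_matrices=False);print('wing',len(dk),m,vt[0],np.degrees(np.arctan2(vt[0][1],vt[0][0])),s)
# key masks
for c in('side','top'):
    vision.camera(c)
    for l in('key','tray'):
        m=vision.masks_of(c,l)
        if m:
            ys,xs=np.nonzero(m[0]['pixels']);p=np.c_[xs,ys].astype(np.float32);r=cv2.minAreaRect(p);print(l,c,m[0]['conf'],r)
            if l=='tray': print(np.array([onz(c,i,.018) for i in cv2.boxPoints(r)]))
s=sensors.observe();print(s['clock'],s['position'],s['tool_rot'],s['gripper_width'])
A=cv2.resize(b[185:245,372:442],None,fx=8,fy=8,interpolation=cv2.INTER_NEAREST)
B=cv2.resize(b[195:255,215:270],None,fx=4,fy=4,interpolation=cv2.INTER_NEAREST)
B2=cv2.resize(a[112:172,262:322],None,fx=4,fy=4,interpolation=cv2.INTER_NEAREST)
o=np.zeros((480,800,3),np.uint8);o[:,:560]=A;o[:240,560:780]=B;o[240:,560:800]=B2
cv2.imwrite('pics/crop1.png',o)
E
```

```text
red top ((240.14601135253906, 226.1651611328125), (27.16908073425293, 27.39006996154785), 117.87239837646484) [0.4972 0.029  0.049 ]
red side ((295.62579345703125, 231.53050231933594), (19.316362380981445, 28.434110641479492), 89.88407135009766) [0.4995 0.0333 0.049 ]
tri (array([0.4987, 0.0291, 0.0452]), np.float64(0.0021619755253734713))
blue top ((178.37672424316406, 218.71063232421875), (26.855499267578125, 27.371816635131836), 87.1679916381836) [0.5095 0.148  0.049 ]
blue side ((283.04534912109375, 279.4732666015625), (24.607078552246094, 31.420438766479492), 88.56803131103516) [0.5115 0.1522 0.049 ]
tri (array([0.5109, 0.1486, 0.045 ]), np.float64(0.00190381598850834))
392 ((403.0000305175781, 216.5), (29.679943084716797, 25.757951736450195), 57.9946174621582)
[[ 0.5267 -0.2404  0.093 ]
 [ 0.5534 -0.2825  0.093 ]
 [ 0.5064 -0.311   0.093 ]
 [ 0.4801 -0.269   0.093 ]]
0 ((0.0, 0.0), (0.0, 0.0), 0.0)
[[0.9208 0.4983 0.093 ]
 [0.9208 0.4983 0.093 ]
 [0.9208 0.4983 0.093 ]
 [0.9208 0.4983 0.093 ]]
wing 115 [0.4965 0.0278] [-0.8177  0.5757] 144.85202337794425 [0.1284 0.0325]
key side 0.64 ((292.0, 145.5), (37.0, 16.0), 90.0)
tray side 0.74 ((283.27264404296875, 161.59432983398438), (68.0537338256836, 40.76226043701172), 1.4320961236953735)
[[ 0.6187 -0.1625  0.018 ]
 [ 0.6445 -0.3441  0.018 ]
 [ 0.4697 -0.3501  0.018 ]
 [ 0.4662 -0.1693  0.018 ]]
key top 0.91 ((397.5, 214.5), (23.0, 27.0), 90.0)
tray top 0.64 ((388.7525939941406, 206.55670166015625), (79.28177642822266, 80.18992614746094), 87.39744567871094)
[[ 0.6228 -0.1863  0.018 ]
 [ 0.6345 -0.354   0.018 ]
 [ 0.4703 -0.356   0.018 ]
 [ 0.4603 -0.1922  0.018 ]]
0.7 [ 0.2577 -0.514   0.2483] [[ 0.      0.8939  0.4482]
 [-0.      0.4482 -0.8939]
 [-1.      0.      0.    ]] 0.08528643336354293
```

View pics/crop1.png

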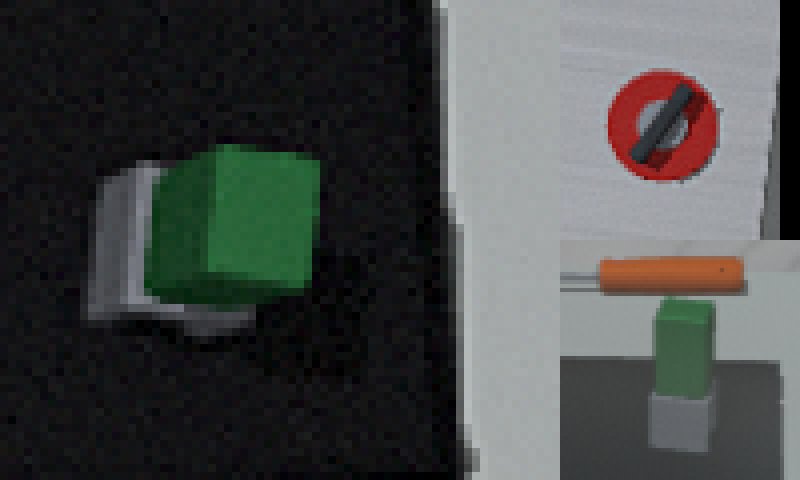

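Crop: the handle top face spans about px (399–412, 203–222), with its long side along world x. The fork slot also runs roughly along world x, and the wing points at about 145° (v≈0.14). I'll refine the key pose with a two-view silhouette fit.

```bash
cat > fit.py <<'E'
from h import *
from scipy.optimize import minimize
S=6
def poly(cam,x,y,yaw,z0,dims,zr,off):
    c,s=np.cos(yaw),np.sin(yaw);P=[]
    for sx in(-1,1):
        for sy in(-1,1):
            for z in zr:
                u,v=sx*dims[0]/2,sy*dims[1]/2;P.append(proj(cam,[x+c*u-s*v,y+s*u+c*v,z0+z]))
    return cv2.convexHull(np.array(P,np.float32)-off)
def green(im,box):
    x0,y0,x1,y1=box;p=cv2.resize(im[y0:y1,x0:x1],None,fx=S,fy=S,interpolation=cv2.INTER_LINEAR)
    h=cv2.cvtColor(p,cv2.COLOR_BGR2HSV);return ((h[...,0]>45)&(h[...,0]<85)&(h[...,1]>90)&(h[...,2]>40)).astype(np.uint8)
def fitkey(ims,boxes,x0,z0=.005,yaws=np.radians(np.arange(-90,90,15))):
    M={c:green(ims[c],boxes[c]) for c in ims}
    def cost(p):
        t=0
        for c in M:
            m=np.zeros_like(M[c]);off=np.array(boxes[c][:2])
            q=poly(c,p[0]/100,p[1]/100,p[2]*.3,p[3]/100 if len(p)>3 else z0,(.032,.026),(.034,.088),off)
            cv2.fillConvexPoly(m,np.round(((q+.5)*S-.5)*16).astype(np.int32),1,shift=4)
            t+=1-(m&M[c]).sum()/max(1,(m|M[c]).sum())
        return t
    R=[]
    for y in yaws:
        r=minimize(cost,[x0[0]*100,x0[1]*100,y/.3]+([z0*100] if len(x0)>2 else []),method='Nelder-Mead',options=dict(initial_simplex=None,xatol=1e-3,fatol=1e-4))
        R.append((r.fun,r.x))
    R.sort(key=lambda r:r[0])
    return [(f,x[0]/100,x[1]/100,np.degrees(x[2]*.3),*(x[3:]/100)) for f,x in R]
E
python3 - <<'E'
from fit import *
np.set_printoptions(precision=4,suppress=True)
ims={c:cv2.imread(f'pics/{c}0.png') for c in('side','top')}
bx=dict(top=(380,195,420,235),side=(275,118,310,160))
for k in (ims,{'top':ims['top']},{'side':ims['side']}):
    for r in fitkey(k,bx,(.531,-.276))[:3]: print(np.array(r))
for r in fitkey(ims,bx,(.531,-.276,0))[:3]: print('freez',np.array(r))
E
```

```text
Traceback (most recent call last):
  File "fit.py", line 26, in fitkey
    r=minimize(cost,[x0[0]*100,x0[1]*100,y/.3]+([z0*100] if len(x0)>2 else []),method='Nelder-Mead',options=dict(initial_simplex=None,xatol=1e-3,fatol=1e-4))
  File "fit.py", line 20, in cost
    q=poly(c,p[0]/100,p[1]/100,p[2]*.3,p[3]/100 if len(p)>3 else z0,(.032,.026),(.034,.088),off)
  File "fit.py", line 10, in poly
    return cv2.convexHull(np.array(P,np.float32)-off)
           ~~~~~~~~~~~~~~^^^^^^^^^^^^^^^^^^^^^^^^^^^^
cv2.error: OpenCV(4.12.0) /io/opencv/modules/imgproc/src/convhull.cpp:143: error: (-215:Assertion failed) total >= 0 && (depth == CV_32F || depth == CV_32S) in function 'convexHull'
```

```bash
sed -i 's/np.array(P,np.float32)-off)/(np.array(P)-off).astype(np.float32))/' fit.py
python3 - <<'E'
from fit import *
np.set_printoptions(precision=4,suppress=True)
ims={c:cv2.imread(f'pics/{c}0.png') for c in('side','top')}
bx=dict(top=(380,195,420,235),side=(275,118,310,160))
for k in (ims,{'top':ims['top']},{'side':ims['side']}):
    for r in fitkey(k,bx,(.531,-.276))[:3]: print(np.array(r))
for r in fitkey(ims,bx,(.531,-.276,0))[:3]: print('freez',np.array(r))
E
```

```text
Traceback (most recent call last):
  File "fit.py", line 26, in fitkey
    r=minimize(cost,[x0[0]*100,x0[1]*100,y/.3]+([z0*100] if len(x0)>2 else []),method='Nelder-Mead',options=dict(initial_simplex=None,xatol=1e-3,fatol=1e-4))
  File "fit.py", line 20, in cost
    q=poly(c,p[0]/100,p[1]/100,p[2]*.3,p[3]/100 if len(p)>3 else z0,(.032,.026),(.034,.088),off)
  File "fit.py", line 9, in poly
    u,v=sx*dims[0]/2,sy*dims[1]/2;P.append(proj(cam,[x+c*u-s*v,y+s*u+c*v,z0+z]))
                                           ~~~~^^^^^^^^^^^^^^^^^^^^^^^^^^^^^^^^
  File "h.py", line 17, in proj
    c=vision.calibration(cam);x=np.array(c['K'])@(np.array(c['R'])@np.array(X)+np.array(c['t']));return x[:2]/x[2]
ValueError: time passes only in moves, steps and waits
```

```bash
sed -i 's/^from cell.*/&\nimport functools\n@functools.cache\ndef cal(c): return vision.calibration(c)/; s/=vision.calibration(cam)/=cal(cam)/' h.py
python3 - <<'E'
from fit import *
np.set_printoptions(precision=4,suppress=True)
ims={c:cv2.imread(f'pics/{c}0.png') for c in('side','top')}
bx=dict(top=(380,195,420,235),side=(275,118,310,160))
for k in (ims,{'top':ims['top']},{'side':ims['side']}):
    for r in fitkey(k,bx,(.531,-.276))[:3]: print(np.array(r))
for r in fitkey(ims,bx,(.531,-.276,0))[:3]: print('freez',np.array(r))
E
```

```text
[ 0.9495  0.5265 -0.2799  0.5064]
[ 0.9514  0.5265 -0.2797  0.0019]
[  0.986    0.5265  -0.2799 -15.4117]
[ 0.1325  0.5264 -0.2797 -1.3991]
[ 0.1342  0.5266 -0.2803 -1.1845]
[ 0.1347  0.5265 -0.2799  0.0016]
[ 0.6469  0.5337 -0.3706 92.0312]
[  0.6472   0.5343  -0.3706 -90.6551]
[ 0.6495  0.5335 -0.3706 89.6356]
freez [ 0.9473  0.5267 -0.2803 -1.0592  0.0039]
freez [ 0.9516  0.5266 -0.2796  0.0017  0.0052]
freez [ 0.9518  0.5265 -0.2795  1.6557  0.0061]
```

```bash
python3 - <<'E'
from fit import *
np.set_printoptions(precision=4,suppress=True)
ims={c:cv2.imread(f'pics/{c}0.png') for c in('side','top')}
h=cv2.cvtColor(ims['side'],cv2.COLOR_BGR2HSV);print(h[130,284:304].tolist());print(h[142,284:304:2].tolist())
import fit
def green(im,box):
    x0,y0,x1,y1=box;p=cv2.resize(im[y0:y1,x0:x1],None,fx=S,fy=S).astype(int)
    return ((p[...,1]-p[...,2]>14)&(p[...,1]-p[...,0]>8)).astype(np.uint8)
fit.green=green
bx=dict(top=(380,195,420,235),side=(275,124,310,160))
ks=[ims,{'top':ims['top']},{'side':ims['side']}]
for c in bx: m=green(ims[c],bx[c]);ys,xs=np.nonzero(m);print(c,m.sum()/36,xs.min()/6,xs.max()/6,ys.min()/6,ys.max()/6)
for k in ks:
    for r in fitkey(k,bx,(.531,-.276))[:2]: print(np.array(r))
for r in fitkey(ims,bx,(.531,-.276,0))[:2]: print('freez',np.array(r))
E
```

```text
[[86, 11, 160], [86, 12, 155], [66, 63, 113], [67, 109, 105], [66, 111, 106], [67, 112, 105], [67, 112, 105], [67, 112, 105], [66, 106, 106], [66, 112, 105], [67, 113, 104], [66, 109, 105], [67, 113, 104], [67, 113, 104], [66, 110, 102], [65, 88, 87], [68, 42, 92], [86, 12, 153], [86, 11, 160], [86, 11, 160]]
[[120, 4, 68], [66, 72, 89], [66, 77, 93], [66, 78, 92], [66, 76, 94], [67, 74, 93], [66, 77, 93], [68, 61, 84], [64, 24, 74], [90, 7, 77]]
top 392.69444444444446 9.833333333333334 32.333333333333336 7.833333333333333 28.666666666666668
side 341.6111111111111 10.333333333333334 25.833333333333332 2.0 27.5
[ 0.2544  0.5276 -0.2794 -7.9466]
[ 0.266   0.5283 -0.2797 -0.0015]
[ 0.0788  0.5266 -0.2796 -1.302 ]
[ 0.0797  0.5264 -0.2797 -3.6225]
[ 0.0936  0.5298 -0.2795 -0.001 ]
[ 0.1141  0.5297 -0.2807 77.9008]
freez [ 0.2679  0.5287 -0.2794  0.0019  0.0051]
freez [  0.2846   0.5278  -0.2799 -14.7333   0.0051]
```

Emit:
carry_out:
  plan:
    - [1,27,23.5,0,0.9]
    - [1,27,23.5,0,0.9]
    - [1,27,23.5,0,0.9]
    - [1,27,23.5,0,0.9]
    - [1,27,23.5,0,0.9]
    - [1,27,23.5,0,0.9]
    - [1,27,23.5,0,0.9]
    - [1,27,23.5,0,0.9]

```text
clock: 1.37
position: [0.5105, -0.2935, 0.2485]
tool_rot: [[0.0, 0.198, 0.98], [-0.0, 0.98, -0.198], [-1.0, -0.0, 0.0]]
force: [0.5, -0.3, -0.2]
gripper_width: 0.0853
```

Emit:
carry_out:
  plan:
    - [1,0,0,-4,0.9]
    - [1,0,0,-8,0.9]
    - [1,0,0,-8,0.9]
    - [1,0,0,-8,0.9]
    - [1,0,0,-8,0.9]
    - [1,0,0,-8,0.9]
    - [1,0,0,-8,0.9]
    - [1,0,0,-8,0.9]

```text
clock: 2.03
position: [0.5092, -0.2952, 0.1682]
tool_rot: [[-0.0, -0.643, 0.765], [0.0, 0.765, 0.643], [-1.0, 0.0, -0.0]]
force: [0.4, 0.2, 0.1]
gripper_width: 0.0853
```

Emit:
carry_out:
  plan:
    - [1,0,0,0,0.82]
    - [1,0,0,0,0.82]
    - [1,0,0,0,0.82]
    - [1,0,0,0,0.82]
    - [1,0,0,0,0.82]
    - [1,0,0,0,0.82]
    - [1,0,0,0,0.82]
    - [1,0,0,0,0.82]

```text
clock: 2.7
position: [0.5092, -0.2952, 0.1683]
tool_rot: [[0.0, -0.998, 0.057], [-0.0, 0.057, 0.998], [-1.0, -0.0, -0.0]]
force: [-0.5, -0.4, -0.3]
gripper_width: 0.0855
```

```bash
python3 - <<'E'
from h import *
a=shot('side');b=shot('top')
o=np.zeros((600,800,3),np.uint8)
A=cv2.resize(a[60:200,210:350],(400,400));B=cv2.resize(b[150:290,330:470],(400,400));o[:400,:400]=A;o[:400,400:]=B
cv2.imwrite('pics/near1.png',o[:400,:,::-1])
s=sensors.observe();print(s['clock'],s['position'],np.degrees(np.arctan2(s['tool_rot'][1][2],s['tool_rot'][0][2])),s['q'],s['gripper_width'],s['force'])
E
```

```text
2.8 [ 0.50921466 -0.29519457  0.16836497] 86.50457347677454 [-7.26854559e-01  2.91965106e-01  1.64221554e+00 -1.76534037e-05
  1.20727443e+00 -2.23663791e+00] 0.08521898590881975 [ 0.33236617  0.93505581 -0.37775039]
```

View pics/near1.png

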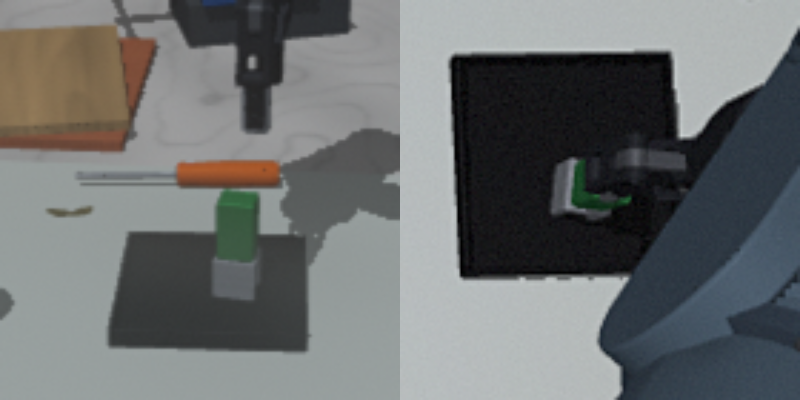

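The key stands undisturbed and the gripper is above it, about 19 mm short in x and 16 mm in y.

Emit:
carry_out:
  plan:
    - [1,1.9,1.6,0,0]
    - [1,1.9,1.6,0,0]
    - [1,1.9,1.6,-3,0]
    - [1,1.9,1.6,-6,0]
    - [1,1.9,1.6,-8.5,0]
    - [1,1.9,1.6,-10.1,0]
    - [1,1.9,1.6,-10.1,0]

```text
clock: 3.38
position: [0.5255, -0.2773, 0.063]
tool_rot: [[-0.006, -0.998, 0.059], [0.005, 0.059, 0.998], [-1.0, 0.006, 0.004]]
force: [-0.5, 0.5, 0.1]
gripper_width: 0.0853
```

Emit:
carry_out:
  plan:
    - [-1,0,0,0,0]
    - [-1,0,0,0,0]
    - [-1,0,0,0,0]
    - [-1,0,0,0,0]
    - [-1,0,0,0,0]
    - [-1,0,0,0,0]
    - [-1,0,0,0,0]
    - [-1,0,0,0,0]

```text
clock: 4.05
position: [0.5291, -0.2798, 0.0689]
tool_rot: [[0.002, -0.998, 0.057], [-0.002, 0.057, 0.998], [-1.0, -0.002, -0.002]]
force: [-0.5, -0.1, 6.4]
gripper_width: 0.0261
```

```bash
python3 - <<'E'
from h import *
a=shot('side');b=shot('top')
o=np.zeros((400,800,3),np.uint8)
o[:,:400]=cv2.resize(a[60:200,210:350],(400,400));o[:,400:]=cv2.resize(b[150:290,330:470],(400,400))
cv2.imwrite('pics/near2.png',o[:,:,::-1])
s=sensors.observe();print(s['clock'],s['position'],np.degrees(np.arctan2(s['tool_rot'][1][2],s['tool_rot'][0][2])),s['q'],s['gripper_width'],s['force'])
E
```

```text
4.15 [ 0.52908455 -0.27984843  0.06891172] 86.74005535689497 [-6.84640975e-01  4.45510832e-01  1.66568793e+00  2.66181402e-05
  1.02773445e+00 -2.19855593e+00] 0.02611408219660872 [ 0.31158416 -0.4833738   7.0925473 ]
```

View pics/near2.png

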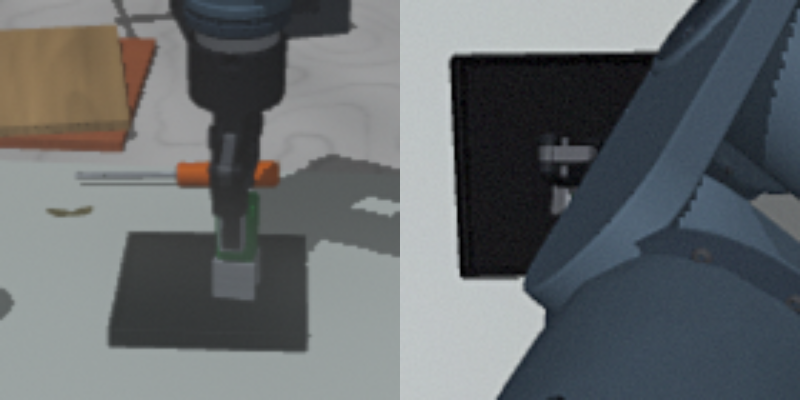

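Gripped at 26 mm across key y, and the key is still upright. Lift it and carry it over the red screw.

Emit:
carry_out:
  plan:
    - [-1,0,0,1,0]
    - [-1,0,0,3,0]
    - [-1,0,0,6,0]
    - [-1,0,0,9,0]
    - [-1,0,0,12,0]
    - [-1,0,2,12,-0.1]
    - [-1,0,5,12,-0.2]
    - [-1,0,8,12,-0.3]

```text
clock: 4.82
position: [0.528, -0.1989, 0.1884]
tool_rot: [[0.001, -0.935, 0.356], [-0.001, 0.356, 0.935], [-1.0, -0.001, -0.0]]
force: [0.8, -0.3, -2.6]
gripper_width: 0.026
```

Emit:
carry_out:
  plan:
    - [-1,-0.5,3,0,-0.1]
    - [-1,-1,6,0,-0.2]
    - [-1,-1.5,9,0,-0.25]
    - [-1,-2,12,0,-0.25]
    - [-1,-2.5,15,0,-0.25]
    - [-1,-3,18,0,-0.25]
    - [-1,-3,20.5,0,-0.25]
    - [-1,-3,22.9,0,-0.25]

```text
clock: 5.48
position: [0.4973, 0.0315, 0.1876]
tool_rot: [[-0.0, -0.822, 0.57], [0.0, 0.57, 0.822], [-1.0, 0.0, -0.0]]
force: [0.9, -0.2, -2.5]
gripper_width: 0.0257
```

Emit:
carry_out:
  plan:
    - [-1,0,0,0,0]
    - [-1,0,0,0,0]
    - [-1,0,0,0,0]

```text
clock: 5.73
position: [0.4981, 0.0297, 0.1875]
tool_rot: [[-0.0, -0.822, 0.57], [-0.0, 0.57, 0.822], [-1.0, -0.0, -0.0]]
force: [-0.5, 0.3, -2.4]
gripper_width: 0.0258
```

```bash
python3 - <<'E'
from h import *
a=shot('side');b=shot('top')
o=np.zeros((400,800,3),np.uint8)
o[:,:400]=cv2.resize(a[150:290,220:360],(400,400));o[:,400:]=cv2.resize(b[150:290,170:310],(400,400))
cv2.imwrite('pics/near3.png',o[:,:,::-1]);cv2.imwrite('pics/side3.png',a[:,:,::-1]);cv2.imwrite('pics/top3.png',b[:,:,::-1])
s=sensors.observe();print(s['clock'],s['position'],np.degrees(np.arctan2(s['tool_rot'][1][2],s['tool_rot'][0][2])),s['q'],s['gripper_width'],s['force'])
E
```

```text
5.8333 [0.49819861 0.02900265 0.18739224] 55.176400390478314 [-1.79957494e-01  7.63605713e-02  1.85391869e+00 -3.33526817e-04
  1.21131660e+00 -1.14285004e+00] 0.025993408963209817 [ 0.79328456 -0.45971173 -1.66872345]
```

View pics/near3.png

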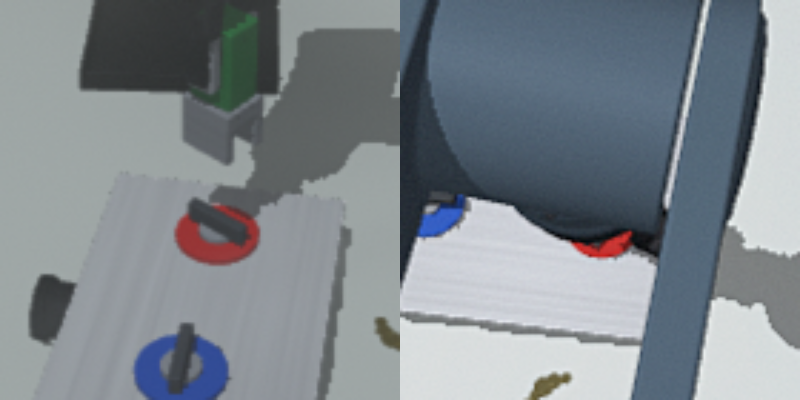

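Side view shows the fork with its slot lined up with the wing. Fork bottom corners are at about (284,202), (301,207) and (312,199). I'll compare these with the projected model to get the key's offset in the hand.

```bash
python3 - <<'E'
from h import *
np.set_printoptions(precision=1,suppress=True)
yaw=np.radians(55.2-90)
for d in(-.004,0,.004):
    c,s=np.cos(yaw),np.sin(yaw);x,y=.4982+c*d,.029+s*d
    print(d,[proj('side',[x+c*u*.018-s*v*.016,y+s*u*.018+c*v*.016,z]) for u,v,z in((1,1,.1235),(-1,1,.1235),(-1,-1,.1235),(1,1,.1575),(-1,1,.1575),(-1,-1,.1575))])
# wing ends in side: crop (190,205),(248,235)
print('wing axis top ctr', [proj('side',[.4985,.0295,z]) for z in(.045,.049,.065)])
a=cv2.imread('pics/side3.png');h=cv2.cvtColor(a[215:245,270:325],cv2.COLOR_BGR2HSV).astype(int)
ys,xs=np.nonzero((h[...,2]<80)&(h[...,1]<90)); 
import sys
w=[onz('side',(x+270,y+215),.060)[:2] for x,y in zip(xs,ys) if 285<x+270<310 and 218<y+215<237]
w=np.array(w);m=w.mean(0);u,s_,vt=np.linalg.svd(w-m,full_matrices=False);np.set_printoptions(precision=4);print(len(w),m,np.degrees(np.arctan2(vt[0][1],vt[0][0])),s_)
E
```

```text
-0.004 [array([285.1, 198.9]), array([301.5, 207.2]), array([313. , 198.4]), array([285.1, 182.7]), array([302. , 190.9]), array([313.8, 182.2])]
0 [array([283.3, 198. ]), array([299.6, 206.2]), array([311.1, 197.5]), array([283.3, 181.9]), array([300.1, 189.9]), array([311.9, 181.3])]
0.004 [array([281.6, 197.1]), array([297.8, 205.3]), array([309.3, 196.6]), array([281.5, 181. ]), array([298.2, 189. ]), array([310. , 180.5])]
wing axis top ctr [array([296.3, 231.8]), array([296.3, 230.2]), array([296.5, 223.6])]
146 [0.4992 0.0339] 140.31629748922515 [0.1612 0.0551]
```

Emit:
carry_out:
  plan:
    - [-1,0.2,0,0,0]
    - [-1,0.2,0,-2,0]
    - [-1,0.2,0,-4,0]
    - [-1,0.2,0,-5,0]
    - [-1,0.2,0,-5.8,0]
    - [-1,0.2,0,-6.5,0]
    - [-1,0.2,0,-7,0]
    - [-1,0.2,0,-7,0]

```text
clock: 6.5
position: [0.5006, 0.0296, 0.1173]
tool_rot: [[0.0, -0.821, 0.57], [-0.0, 0.57, 0.821], [-1.0, -0.0, 0.0]]
force: [-0.2, -0.1, -1.7]
gripper_width: 0.0255
```

```bash
python3 - <<'E'
from h import *
a=shot('side')
cv2.imwrite('pics/near4.png',cv2.resize(a[150:290,220:360],(560,560))[:,:,::-1])
s=sensors.observe();print(s['clock'],s['position'],s['gripper_width'],s['force'],s['moment'])
E
```

```text
6.55 [0.50065844 0.02970121 0.11761491] 0.025913209363682486 [ 0.30989906 -0.26609985 -1.8548741 ] [-0.06109783 -0.01956514  0.01153921]
```

View pics/near4.png

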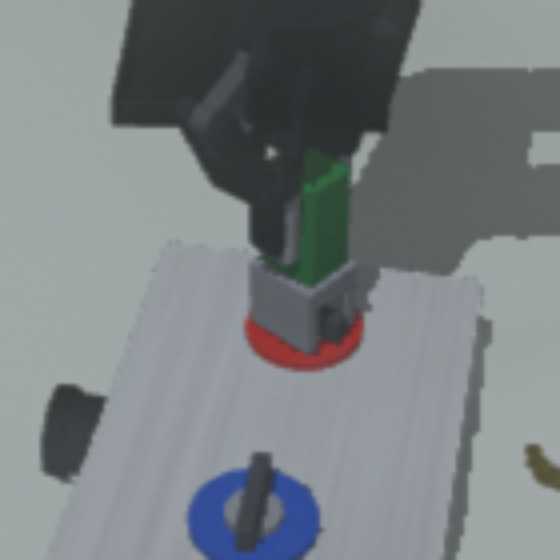

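The wing sits in the slot (dark bar end visible at the fork mouth) and there is no contact force. Now turn clockwise.

Emit:
carry_out:
  plan:
    - [-1,0,0,0,-0.1]
    - [-1,0,0,0,-0.2]
    - [-1,0,0,0,-0.3]
    - [-1,0,0,0,-0.4]
    - [-1,0,0,0,-0.5]
    - [-1,0,0,0,-0.6]
    - [-1,0,0,0,-0.7]
    - [-1,0,0,0,-0.8]

```text
clock: 7.22
position: [0.4998, 0.029, 0.1177]
tool_rot: [[-0.001, -0.159, 0.987], [-0.002, 0.987, 0.159], [-1.0, -0.002, -0.001]]
force: [-3.3, -3.8, -1.7]
gripper_width: 0.0262
```

Emit:
carry_out:
  plan:
    - [-1,0,0,0,-0.08]
    - [-1,0,0,0,-0.16]
    - [-1,0,0,0,-0.24]
    - [-1,0,0,0,-0.3]
    - [-1,0,0,0,-0.36]
    - [-1,0,0,0,-0.4]
    - [-1,0,0,0,-0.4]

```text
clock: 7.8
position: [0.4994, 0.0298, 0.1174]
tool_rot: [[-0.002, 0.235, 0.972], [-0.0, 0.972, -0.235], [-1.0, -0.001, -0.002]]
force: [-3.7, -0.9, -2.4]
gripper_width: 0.0257
```

```bash
python3 - <<'E'
from h import *
s=sensors.observe();print(s['clock'],s['position'],s['gripper_width'],s['force'],s['moment'],np.degrees(np.arctan2(s['tool_rot'][1][2],s['tool_rot'][0][2])))
E
```

```text
7.8 [0.49937084 0.02977374 0.11738128] 0.02570144581559594 [-3.65045053 -0.91926597 -2.40540732] [-0.26135772  0.68884156  0.07871695] -13.580892740037193
```

Emit:
carry_out:
  plan:
    - [-1,0,0,0,-0.05]
    - [-1,0,0,0,-0.1]
    - [-1,0,0,0,-0.14]
    - [-1,0,0,0,-0.14]

```text
clock: 8.13
position: [0.4985, 0.03, 0.1169]
tool_rot: [[-0.004, 0.367, 0.93], [0.0, 0.93, -0.367], [-1.0, -0.001, -0.004]]
force: [-6.4, -0.9, -2.1]
gripper_width: 0.0263
```

```bash
python3 - <<'E'
from h import *
s=sensors.observe();print(s['clock'],s['position'],s['gripper_width'],s['force'],s['moment'],np.degrees(np.arctan2(s['tool_rot'][1][2],s['tool_rot'][0][2])))
E
```

```text
8.1333 [0.49849575 0.03001928 0.11694742] 0.026250238770906 [-6.43876994 -0.89807106 -2.09613409] [-0.09857682  1.18306298  0.11011227] -21.545750995706037
```

Emit:
carry_out:
  plan:
    - [-1,0,0,0,-0.05]
    - [-1,0,0,0,-0.1]
    - [-1,0,0,0,-0.1]

```text
clock: 8.38
position: [0.4983, 0.0301, 0.1169]
tool_rot: [[-0.005, 0.458, 0.889], [-0.0, 0.889, -0.458], [-1.0, -0.002, -0.004]]
force: [-5.8, 0.9, -0.8]
gripper_width: 0.0253
```

```bash
python3 - <<'E'
from h import *
s=sensors.observe();print(s['clock'],s['position'],s['gripper_width'],s['force'],s['moment'],np.degrees(np.arctan2(s['tool_rot'][1][2],s['tool_rot'][0][2])))
a=shot('side')
cv2.imwrite('pics/near5.png',cv2.resize(a[150:290,220:360],(560,560))[:,:,::-1])
E
```

```text
8.3833 [0.49826911 0.03014045 0.11689337] 0.02526920346749847 [-5.83450065  0.92342778 -0.79428487] [-0.15655383  1.38474524  0.53581126] -27.227538384861038
```

View pics/near5.png

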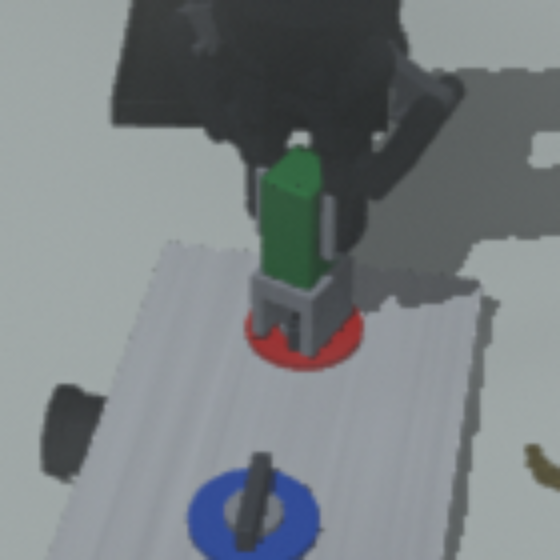

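Wrist moment rose to 0.54 N m, well above the 0.07 N m friction, so the screw is at its stop. Back off through the play, then lift off.

Emit:
carry_out:
  plan:
    - [-1,0,0,0,0.1]
    - [-1,0,0,0,0.2]
    - [-1,0,0,0,0.32]
    - [-1,0,0,0,0.35]
    - [-1,0,0,1,0.35]
    - [-1,0,0,3,0.35]
    - [-1,0,0,6,0.35]
    - [-1,0,0,8,0.35]

```text
clock: 9.1
position: [0.5012, 0.0298, 0.2005]
tool_rot: [[0.003, 0.126, 0.992], [-0.0, 0.992, -0.126], [-1.0, 0.0, 0.003]]
force: [0.8, -0.0, -0.8]
gripper_width: 0.0255
```

Emit:
carry_out:
  plan:
    - [-1,0.5,-4,0,0]
    - [-1,1,-8,0,0]
    - [-1,1.5,-12,0,0]
    - [-1,2,-16,0,0]
    - [-1,2.5,-20,0,0]
    - [-1,3,-24,0,0]
    - [-1,3.5,-27.5,0,0]
    - [-1,3.7,-30.5,0,0]

```text
clock: 9.77
position: [0.5378, -0.2783, 0.1988]
tool_rot: [[0.002, 0.128, 0.992], [-0.002, 0.992, -0.128], [-1.0, -0.001, 0.002]]
force: [1.2, 0.3, -2.2]
gripper_width: 0.0255
```

Emit:
carry_out:
  plan:
    - [-1,0,0,0,0]
    - [-1,0,0,0,0]
    - [-1,0,0,-3,0]
    - [-1,0,0,-6,0]
    - [-1,0,0,-6,0]
    - [-1,0,0,-6,0]

```text
clock: 10.27
position: [0.5362, -0.273, 0.1362]
tool_rot: [[-0.003, 0.125, 0.992], [0.003, 0.992, -0.125], [-1.0, 0.003, -0.004]]
force: [1.1, 0.9, -1.5]
gripper_width: 0.025
```

```bash
python3 - <<'E'
from h import *
s=sensors.observe();print(s['clock'],s['position'],s['gripper_width'],s['force'],s['moment'],np.degrees(np.arctan2(s['tool_rot'][1][2],s['tool_rot'][0][2])))
a=shot('side');b=shot('top')
o=np.zeros((400,800,3),np.uint8)
o[:,:400]=cv2.resize(a[60:200,210:350],(400,400));o[:,400:]=cv2.resize(a[200:300,230:330],(400,400))
cv2.imwrite('pics/near6.png',o[:,:,::-1])
E
```

```text
10.2667 [ 0.53620898 -0.27300079  0.13624464] 0.025040924759870475 [ 1.14282075  0.90084015 -1.52706286] [-0.0427263   0.00715292 -0.00464035] -7.160625989818956
```

View pics/near6.png

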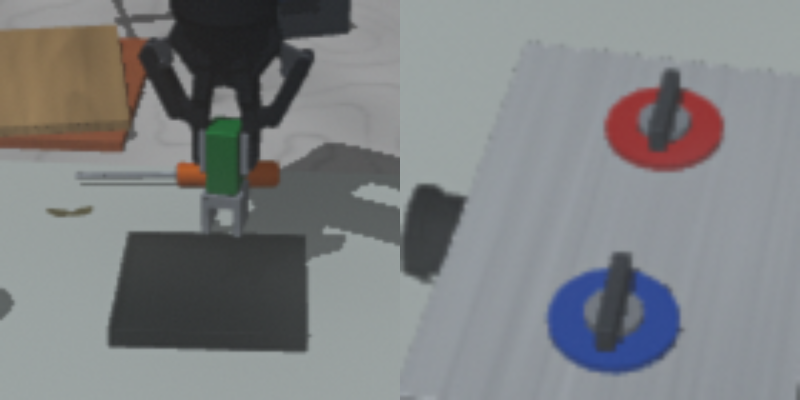

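The red wing now lies parallel to blue along the box, and the key hangs upright over the tray. Lower it.

Emit:
carry_out:
  plan:
    - [-1,0,0,-3,0]
    - [-1,0,0,-5,0]
    - [-1,0,0,-6,0]
    - [-1,0,0,-6.5,0]
    - [-1,0,0,-6.6,0]
    - [-1,0,0,-6.6,0]
    - [-1,0,0,-6.6,0]

```text
clock: 10.95
position: [0.5382, -0.2759, 0.073]
tool_rot: [[0.002, 0.126, 0.992], [-0.002, 0.992, -0.126], [-1.0, -0.001, 0.002]]
force: [1.4, -0.2, -1.8]
gripper_width: 0.0255
```

Emit:
carry_out:
  plan:
    - [-1,0,0,-0.1,0]
    - [-1,0,0,-0.1,0]

```text
clock: 11.12
position: [0.5377, -0.2755, 0.0712]
tool_rot: [[0.001, 0.126, 0.992], [-0.001, 0.992, -0.126], [-1.0, -0.001, 0.001]]
force: [-0.0, -0.3, -2.2]
gripper_width: 0.0256
```

Emit:
carry_out:
  plan:
    - [-1,0,0,-0.1,0]
    - [-1,0,0,-0.2,0]
    - [-1,0,0,-0.2,0]
    - [-1,0,0,-0.2,0]

```text
clock: 11.45
position: [0.5375, -0.2755, 0.069]
tool_rot: [[0.001, 0.126, 0.992], [-0.001, 0.992, -0.126], [-1.0, -0.001, 0.001]]
force: [-1.4, 1.3, 4.2]
gripper_width: 0.0252
```

Contact with the tray floor (force rose to +4 N). Release gently and retreat.

Emit:
carry_out:
  plan:
    - [-0.2,0,0,0,0]
    - [-0.2,0,0,0,0]
    - [0.2,0,0,0,0]
    - [0.6,0,0,0,0]
    - [0.6,0,0,0,0]
    - [0.6,0,0,0,0]
    - [0.6,0,0,0,0]

```text
clock: 12.03
position: [0.5372, -0.2751, 0.0682]
tool_rot: [[-0.0, 0.126, 0.992], [0.0, 0.992, -0.126], [-1.0, 0.0, -0.0]]
force: [-0.5, 0.2, -0.0]
gripper_width: 0.0683
```

Emit:
carry_out:
  plan:
    - [0.6,0,0,1,0]
    - [0.6,0,0,3,0]
    - [0.6,0,0,6,0]
    - [0.6,0,0,9,0]
    - [0.6,0,0,12,0]
    - [0.6,-4,-4,14,0]
    - [0.6,-8,-8,14,0]
    - [0.6,-12,-12,14,0]

```text
clock: 12.7
position: [0.4508, -0.3628, 0.21]
tool_rot: [[0.003, 0.123, 0.992], [-0.004, 0.992, -0.123], [-1.0, -0.003, 0.003]]
force: [0.1, -1.6, 0.1]
gripper_width: 0.0684
```

Emit:
carry_out:
  plan:
    - [0.6,-4,-4,0,0]
    - [0.6,-8,-8,0,0]
    - [0.6,-8,-8,0,0]
    - [0.6,-8,-8,0,0]
    - [0.6,-8,-8,0,0]

```text
clock: 13.12
position: [0.3694, -0.443, 0.2076]
tool_rot: [[0.0, 0.129, 0.992], [-0.0, 0.992, -0.129], [-1.0, -0.0, 0.001]]
force: [1.2, 0.0, -0.2]
gripper_width: 0.0684
```

```bash
python3 - <<'E'
from h import *
s=sensors.observe();print(s['clock'],s['position'],s['gripper_width'],s['force'])
a=shot('side');b=shot('top')
o=np.zeros((400,800,3),np.uint8)
o[:,:400]=cv2.resize(a[100:300,200:400],(400,400));o[:,400:]=cv2.resize(b[110:310,250:450],(400,400))
cv2.imwrite('pics/near7.png',o[:,:,::-1])
k=[vision.landmark_of(c,'key') for c in('side','top')];print(k)
if k[0] and k[1]: print(tri(k[0][0]['uv'],k[1][0]['uv']))
h=cv2.cvtColor(b[200:250,218:265],cv2.COLOR_RGB2HSV).astype(int)
ys,xs=np.nonzero((h[...,2]<75));w=np.array([onz('top',(x+218,y+200),.065)[:2] for x,y in zip(xs,ys) if np.hypot(x+218-241,y+200-226)<13])
v=np.linalg.svd(w-w.mean(0),full_matrices=False)[2][0];print('wing deg',len(w),np.degrees(np.arctan2(v[1],v[0])))
E
```

```text
13.1167 [ 0.3694139  -0.44297223  0.2076141 ] 0.06840018236054467 [ 1.21048815  0.01573838 -0.15838574]
[[{'uv': [289.7, 162.5], 'conf': 0.57}], [{'uv': [390.2, 209.1], 'conf': 0.73}]]
(array([ 0.5397037 , -0.28061053, -0.00235869]), np.float64(0.007895677031191461))
wing deg 113 -95.93515625206149
```

View pics/near7.png

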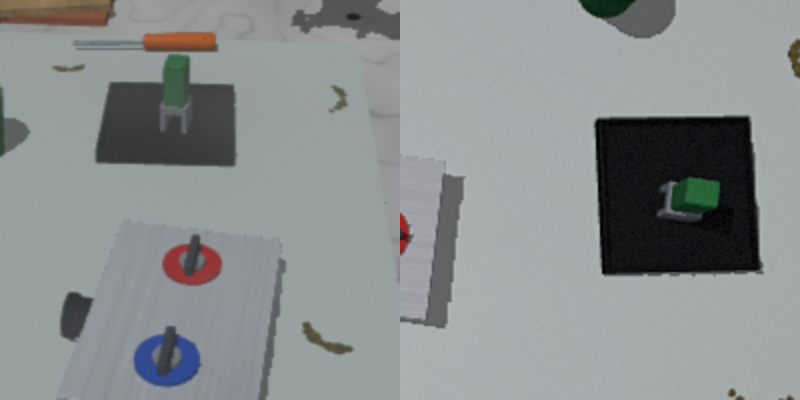

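The key stands upright near the tray's middle, and the red wing measures 84°, matching the box's long side, so the screw is home.

```bash
python3 -c "
from cell import ctrl;print(ctrl.job_done())"
```

```text
the job is handed in; nothing more can be done
None
```

The job is handed in at about 13 s of the allowed 51 s. I fitted the key over the red screw's wing and turned it clockwise to its stop. Then I stood the key back in the tray and let go.

- **Red screw:** before release, the wrist moment rose to 0.54 N m against about 0.07 N m of friction, which indicates the stop. Afterwards the wing measured 84.1°, against 84.2° for the box's long side. I only looked at the red screw in pictures, not at a joint reading.
- **Blue screw:** it looks unchanged in the pictures. I did not measure its angle.
- **Key:** it stands upright near the tray's centre, and the gripper is open and well clear. The tool let go at about x 0.537, y -0.275.
- **Checks that disagreed:**
  - The last network fix on the key had an 8 mm mismatch between the two views and put its base at -2 mm height. The floor-contact height, TCP 69 mm both when picking up and when setting down, shows it on the tray floor.
  - The two cameras put the red collar 2 to 4 mm apart. I used a value in between, which was within the 6 mm of play.

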